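# Snap the battery cover onto the temperature logger

## Task

The orange temperature logger lies on the worktop with its battery compartment open and fresh cells in it. Take the matching orange cover, set it over the opening and press it down until the sprung tabs at both its ends snap in under the ledges and the cover lies flat on the logger all round, then let go and move clear. The blue cover belongs to another logger: leave it where it is.

Things in the scene. Friction and masses are not known exactly. Their poses are not given: they have to be found in the camera images.
- orange_cover: Orange clip-in cover, 66 g, standing on its guides. Origin: centre of its foot; x along it, z up, same turned half round. Plate 96 (x) by 76 by 4 mm, underside 28 mm up. Two guides below, 42 mm across (y), 32 at the foot. At each x end a sprung black-hooked tab, 40 mm out, sloping to 34 at the foot. Pressed down with 5 to 20 N it snaps in; home, its origin is 22 mm above the logger's.
- cover_rib (a point): Middle of the top edge of the orange cover's upright grip rib, 56 mm above the cover's origin, axes as the cover's. The rib stands on the plate's middle: 56 mm long (x), 14 mm thick (y), 24 mm high above the plate, whose top is 32 mm above the cover's origin. Grip it across its thickness; if the cover stalls off centre, let go and press down on the rib: it centres itself.
- logger: Orange housing, black rubber corners, fixed; 150 (x) by 100 by 50 mm high (corners 51.5). Origin: centre of its underside, on the worktop; x along it, z up. Open compartment in the middle of its top, 70 (x) by 50 mm, with a 6 mm 45 degree lead-in bevel round it; at both x ends a ledge, lower face 40 mm up. Cells inside reach 20 mm up. The cover goes in along the same x, either way round.
- blue_cover: Blue cover of the same shape and size as the orange one, same origin and axes, standing on the worktop. It belongs to another logger: leave it alone. (Behind the work stands a tall chiller, its front face at x = 0.59 m, from y = -0.20 to 0.10 m, 0.35 m high: carry the orange cover past in front of it, at x below 0.48 m.)

How it is judged:
On the way:
1. the fingers push the orange cover down into the compartment (cover over the opening, plate 3 to 20 mm above the logger, fingers on it) (horizontal distance between orange_cover and logger below 0.02 m and z of orange_cover in the frame of logger between 0.025 and 0.042 m and contact force between the fingers and orange_cover above 1 N), for 0.02 s.
At the end, for the whole second after the job is handed in: The orange cover is home in the logger with both tabs caught: its plate lies on the housing (within 1.8 mm, and level within 1.7 degrees, so that neither end stands proud), within 10 mm of the centre of the opening and 10 degrees of the logger's direction, released and at rest (z of orange_cover in the frame of logger below 0.0238 m and horizontal distance between orange_cover and logger below 0.01 m and angle between the x axis of orange_cover and the x axis of logger, either way round below 0.175 rad and angle between orange_cover's own z axis and vertical below 0.03 rad and linear speed of orange_cover below 0.02 m/s); the robot touches nothing.
It fails at once if the blue cover is moved by more than 30 mm (distance of blue_cover from where it was at the start of the episode above 0.03 m).
It also fails if it takes over 35 s, if anything falls off the work surface, if the arm or the gripper's body presses on something with over 40 N, if the wrist force passes 120 N, or if a joint passes its speed limit or range.

## Robot

A 6-joint arm with a two-finger parallel gripper is mounted at the origin on a cart in front of the work surface, level with it; the furniture and walls round the work are solid. World frame = base frame: x ahead of the robot, y to its left, z up, the work surface at z = 0. Lengths are in m, angles in rad, forces in N, time in s.
With the tool pointing down it reaches from about 0.25 to 0.8 m from the base axis. Payload 8.5 kg.
Tool frame: the origin (TCP) lies midway between the tips of the shut fingers; the grasp point (between the pads) lies 19 mm behind it; z points along the fingers, x is the direction in which the jaws open and shut, and the axes are right-handed (so a half turn about z gives the same grasp; the last joint's range is limited). The gripper opens to 85 mm and grips with 20 to 120 N. Pads are 22 mm wide; open, the fingers measure 114 mm over their backs; the gripper's body (76 mm by 85 mm) begins 54 mm behind the grasp point. The pads swing forward as they close: fully open they stand 13 mm farther back than shut.
Start: joints at [-1.13, 0.238, -0.013, 1.319, 0, 1.571], TCP at [0.224, -0.475, 0.231] pointing down, gripper open.
Joint ranges: [-2.66, 2.66], [-1.03, 1.9], [-1.14, 1.46], [-1.82, 2.27], [-1.45, 1.34], [-3.14, 3.14]. Speed limits (rad/s): [2.22, 2.22, 2.79, 3.14, 3.14, 3.14].

## Interface

Orientations are given as a 3x3 rotation matrix whose columns are the frame's x, y, z axes.
In Python, from cell import * gives the robot as it stands.
- The arm moves only by the shell command python3 -m handwheel 'ROWS'. ROWS is JSON, a list that holds one entry, the list of rows, each a list of 7 numbers: the closure in counts, from 0 (fully open) to 255 (shut), then the shift along the tool's x, y, z in m, then the turn, a rotation vector about the tool's x, y, z in units of 10 degrees (1.0 is 10 degrees). A call has 1 to 20 rows; each row shifts and turns the commanded pose from where the row before left it, along the tool's axes as they then stand; what a row does not reach is not made up. A row lasts 1/8 s, in which the tool goes at most 62.5 mm and 10.7 degrees, less where a joint would pass 70% of its speed; a pose out of reach is approached as far as the arm can. A call is refused whole if a number of a shift passes 0.0625 or a number of a turn 1, either way. A call with a gripper value outside its range is refused whole. The fingers move at their own pace and stop on an object; the grip force is fixed at half the most. Time passes only in rows, so rows that do not move let the fingers close. It gives the time, the measured TCP pose, the force and the opening at its end, in the units of the state.
- get_state(): the state, without advancing time (a new reading comes with each control period).
- get_image(name): name is "scene" or "top"; returns (picture, depth): 480x640x3 uint8, red, green, blue; 480x640 float32, m along the optical axis (not along the pixel's ray), 0 where there is no reading.
- camera_params(name): a dict with "vfov" (degrees; the focal length in pixels is half the picture's height over the tangent of half this angle, whatever the lens; pixels are square), "cx", "cy" (the principal point, pixels), "k1" (the pictures are not rectified: a ray, as slopes to the right and down, at radius r is drawn at 1 + k1 r^2 times it, then the intrinsics apply), "R" (3x3) and "t" (3): a world point X has camera coordinates R X + t. Camera axes: x right, y down, z forward; pixel columns grow to the right and rows downward; lengths in m; the calibration is good to about 2 mm. A picture is of the moment at which its call begins. camera_params takes no time and is no camera call.
- sign_off(): hands the job in, once; it reports no verdict.
Trained networks look in the newest picture that a camera, given by its name, has taken for a name from the list of things; names that differ only in an ending like _2 or _b are one class to them, and where a whole thing is asked for, a point or a joint stands for the part that bears it (a point fixed in the world has none). Each returns a list of dicts, best first, with "p" (0 to 1); they miss things now and then, are a little off and sometimes report something else, mostly with a low value. They report only what shows in the picture. A call takes as long as a camera call.
- search_frame(camera, query): "box" ([left, top, width, height] in pixels, round what is visible of it).
- mark_of(camera, query): "xy" ([column, row] in pixels: a listed point, or the origin of a listed thing).
The state is a dict: "time": time; "joint_pos": joint angles; "joint_vel": joint speeds; "joint_torque": joint torques, N m; "eef_pos": TCP position; "eef_rot": TCP orientation; "wrist_force": force on the tool from outside, world axes, zero at the start; "ft_torque": the same for the moment, N m; "grip_width": finger opening in m.
Only numpy, scipy, OpenCV 4.12 (cv2) and the standard library are available. Lean on these libraries where they do the work, as an engineer would, in place of code of your own. Each camera call takes 0.05 s, during which the arm holds its last target. There are 200 camera calls.

## Working session

There is one attempt and no reset: what is moved stays moved. The work goes in short steps, Python scripts to look and compute and a shell command to move; the robot and the scene stay as the last step left them, time stands still between calls to the robot, and variables do not carry over. Pictures are saved under pics/ and viewed, about 8 in all and at most 12, crops included, and the job is handed in when it is done.

```bash
mkdir -p pics; cat > h.py <<'E'
from cell import *
import numpy as np, cv2
def ray(c,uv):
    f=240/np.tan(np.radians(c["vfov"])/2); d=(np.array(uv,float).reshape(-1,2)-[c["cx"],c["cy"]])/f
    u=d.copy()
    for _ in range(20): u=d/(1+c["k1"]*(u**2).sum(1,keepdims=True))
    return u
def world(n,uv,z):  # z = depth
    c=camera_params(n); u=ray(c,uv); p=np.c_[u,np.ones(len(u))]*np.reshape(z,(-1,1))
    return (p-np.array(c["t"]))@np.array(c["R"])
def plane(n,uv,h):  # intersect with world z=h
    c=camera_params(n); R=np.array(c["R"]); o=-R.T@np.array(c["t"]); u=ray(c,uv)
    d=np.c_[u,np.ones(len(u))]@R
    return o+d*((h-o[2])/d[:,2:3])
def cloud(n,dep):
    v,u=np.mgrid[:480,:640]; return world(n,np.c_[u.ravel(),v.ravel()],dep.ravel()).reshape(480,640,3)
def save(n,im): cv2.imwrite("pics/"+n+".png",im[...,::-1])
E
python3 - <<'E'
from h import *
for n in("scene","top"):
    im,d=get_image(n); save(n+"0",im); np.savez("/tmp/"+n+"0.npz",im=im,d=d)
    c=camera_params(n); print(n,"campos",-np.array(c["R"]).T@np.array(c["t"]))
    for q in("orange_cover","cover_rib","logger","blue_cover"):
        print(q,[(np.round(r["box"]),round(r["p"],2)) for r in search_frame(n,q)][:2],[(np.round(r["xy"],1),round(r["p"],2)) for r in mark_of(n,q)][:2])
E
```

```text
scene campos [-0.04844881  0.68163225  0.53224572]
orange_cover [(array([315., 248.,  65.,  39.]), 0.62)] [(array([347.8, 283. ]), 0.66)]
cover_rib [(array([185., 287., 130.,  94.]), 0.66), (array([316., 252.,  65.,  35.]), 0.3)] [(array([348.4, 252. ]), 0.75)]
logger [(array([185., 287., 126.,  96.]), 0.8)] [(array([249.5, 343.3]), 0.76)]
blue_cover [(array([352., 208.,  48.,  27.]), 0.57)] [(array([375.6, 231.6]), 0.74)]
top campos [ 0.39928937 -0.05894206  0.99140428]
orange_cover [(array([313., 222.,  43.,  52.]), 0.92)] [(array([330.3, 247.4]), 0.64)]
cover_rib [(array([313., 228.,  42.,  45.]), 0.82)] [(array([338.6, 245.7]), 0.85)]
logger [(array([184., 202.,  62.,  80.]), 0.87)] [(array([215. , 244.4]), 0.8)]
blue_cover [(array([405., 194.,  51.,  52.]), 0.65)] [(array([427.4, 220.3]), 0.9)]
```

```bash
python3 -c "
import cv2,numpy as np
" ; ls pics
```

```text
scene0.png
top0.png
```

View pics/scene0.png

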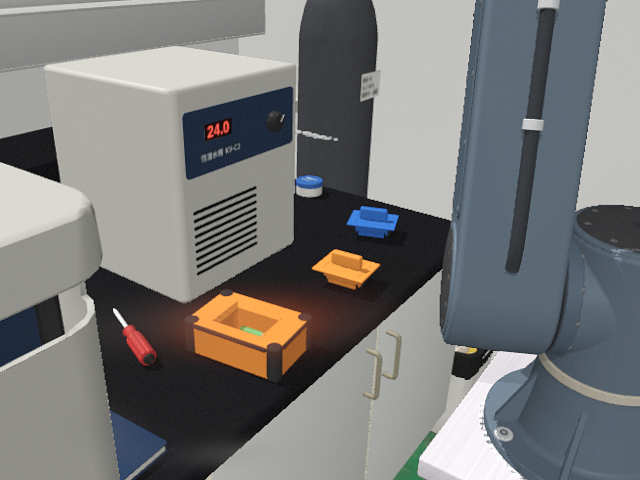

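View pics/top0.png

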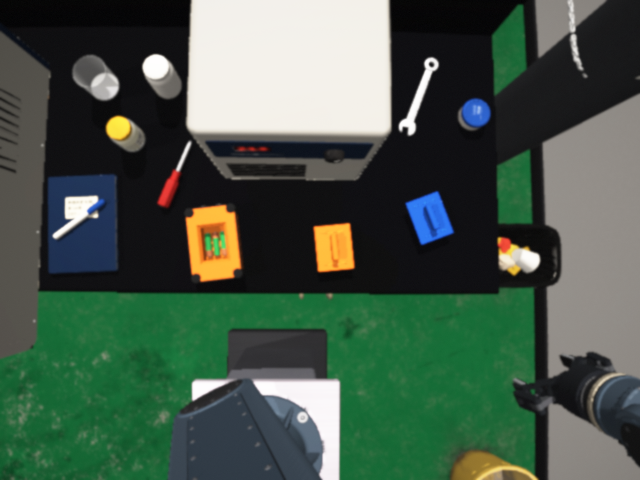

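```bash
python3 - <<'E'
from h import *
Z=np.load("/tmp/top0.npz"); im,d=Z["im"],Z["d"]; P=cloud("top",d)
print("table z",[np.round(P[r,c],4) for r,c in((400,320),(150,320))])
def rect(m,t):
    q=P[m][:,:2].astype(np.float32)*1000; r=cv2.minAreaRect(q); print(t,len(q),"c",np.round(r[0],1),"size",np.round(r[1],1),"ang",round(r[2],2),"z",np.round(np.percentile(P[m][:,2],[2,50,98]),4))
def box(l,t,w,h):
    m=np.zeros((480,640),bool); m[t:t+h,l:l+w]=1; return m&(d>0)
z=P[...,2]
for n,b in dict(orange=(305,215,60,66),blue=(397,186,66,68)).items():
    B=box(*b); rect(B&(z>.024)&(z<.040),n+" plate"); rect(B&(z>.048)&(z<.07),n+" rib")
B=box(176,194,78,96); rect(B&(z>.044)&(z<.06),"logger top"); rect(B&(z<.035)&(z>.008)&box(195,215,42,58),"pocket")
print("marks: rib",plane("top",[338.6,245.7],.056),plane("scene",[348.4,252],.056),"logger",plane("top",[215,244.4],0),plane("scene",[249.5,343.3],0),"cover",plane("top",[330.3,247.4],0),plane("scene",[347.8,283],0))
E
```

```text
table z [array([ 0.1103, -0.1182, -0.001 ]), array([ 0.5877, -0.0996,  0.2763])]
orange plate 1405 c [ 441.5 -142.9] size [95.9 76.4] ang 6.02 z [0.029  0.0326 0.0364]
orange rib 179 c [ 441.2 -142.8] size [54.9 14. ] ang 5.68 z [0.0516 0.056  0.0595]
blue plate 1313 c [ 507.5 -352. ] size [96.7 77.7] ang 20.87 z [0.0292 0.0329 0.0368]
blue rib 187 c [ 507.4 -351. ] size [55.6 14.5] ang 21.7 z [0.049  0.0557 0.0597]
logger top 3047 c [448.1 109. ] size [158.  108.6] ang 7.46 z [0.0455 0.0503 0.0541]
pocket 564 c [450.3 111.7] size [71.9 47.5] ang 7.04 z [0.0084 0.0189 0.0307]
marks: rib [[ 0.44374618 -0.15185731  0.056     ]] [[ 0.43971761 -0.14780017  0.056     ]] logger [[0.44704811 0.11389511 0.        ]] [[0.45246432 0.10237092 0.        ]] cover [[ 0.44251204 -0.13906954  0.        ]] [[ 0.43333074 -0.14093517  0.        ]]
```

The scene picture shows the orange cover at about (347,268), the logger at (248,335), and the blue cover at (374,222). In the top picture they are at (334,247), (214,243) and (430,218). The measured sizes and heights match the given ones: plate 96 x 76 mm, rib top at 56 mm, logger top at 50 mm. The poses I'll use are:
- **Cover:** (0.441, -0.143), turned +5.9°.
- **Logger:** about (0.449, 0.110), turned +7.3°.

Next I'll refine the logger pose and work out the first move.

```bash
cat >> h.py <<'E'
from scipy.spatial.transform import Rotation as Ro
def go(xyz,yaw):  # tool down, tool x at yaw deg (mod 180); turn first, then shift
    s=get_state(); p,R=np.array(s["eef_pos"]),np.array(s["eef_rot"]); print("t",s["time"],"p",p.round(4),"x",R[:,0].round(3),"z",R[:,2].round(3),"F",np.round(s["wrist_force"],1),"w",round(s["grip_width"],4),"q",np.round(s["joint_pos"],2))
    best=None
    for a in (yaw,yaw+180):
        c,n=np.cos(np.radians(a)),np.sin(np.radians(a)); T=np.array([[c,n,0],[n,-c,0],[0,0,-1]])
        v=Ro.from_matrix(R.T@T).as_rotvec(degrees=True)/10
        print("yaw",a,"turn/10deg",v.round(3),"shift after turn",(T.T@(np.array(xyz)-p)).round(4))
E
python3 - <<'E'
from h import *
from scipy.optimize import minimize
Z=np.load("/tmp/top0.npz"); im,d=Z["im"],Z["d"]; P=cloud("top",d)
# logger: orange mask at top level, fit 150x100 minus ~82x62 opening
hsv=cv2.cvtColor(im,cv2.COLOR_RGB2HSV)
Q=P.copy(); B=np.zeros((480,640),bool); B[194:292,176:256]=1
top=B&(abs(P[...,2]-.05)<.004)
v,u=np.nonzero(B); X=plane("top",np.c_[u,v],.05)[:,:2]; m=top[v,u]
def f(p):
    c,s=np.cos(p[2]/100),np.sin(p[2]/100); q=(X-p[:2]/1000)@np.array([[c,-s],[s,c]]); q=abs(q)
    sg=lambda e:1/(1+np.exp(-e/.0015))
    o=sg(.075-q[:,0])*sg(.05-q[:,1])*(1-sg(.041-q[:,0])*sg(.031-q[:,1])); return ((o-m)**2).sum()
r=minimize(f,[448,110,13],method="Nelder-Mead"); print("logger fit",r.x.round(1),"deg",np.degrees(r.x[2]/100).round(2),r.fun,m.sum())
go([.4412,-.1428,.12],95.9)
E
```

```text
logger fit [448.1 108.7  13. ] deg 7.44 505.218593323164 2881
t 0.9 p [ 0.224  -0.4748  0.2313] x [ 0.427 -0.904 -0.   ] z [-0.  0. -1.] F [ 0.   0.  -0.5] w 0.0854 q [-1.13  0.24 -0.01  1.32 -0.    1.57]
yaw 95.9 turn/10deg [-1.0000e-03  0.0000e+00 -1.6064e+01] shift after turn [0.3079 0.2502 0.1113]
yaw 275.9 turn/10deg [0.000e+00 1.000e-03 1.936e+00] shift after turn [-0.3079 -0.2502  0.1113]
```

```bash
python3 -m handwheel '[[[0,0,0,0,0,0,0.968],[0,0,0,0,0,0,0.968],[0,-0.0385,-0.0313,0.014,0,0,0],[0,-0.0385,-0.0313,0.014,0,0,0],[0,-0.0385,-0.0313,0.014,0,0,0],[0,-0.0385,-0.0313,0.014,0,0,0],[0,-0.0385,-0.0313,0.014,0,0,0],[0,-0.0385,-0.0313,0.014,0,0,0],[0,-0.0385,-0.0313,0.014,0,0,0],[0,-0.0385,-0.0313,0.014,0,0,0],[0,0,0,0,0,0,0],[0,0,0,0,0,0,0]]]'; python3 - <<'E'
from h import *
go([.4412,-.1428,.036],95.9)
for n in("scene","top"):
    r=mark_of(n,"cover_rib") if get_image(n) is not None else 0
    print([(plane(n,k["xy"],.056).round(4),round(k["p"],2)) for k in r][:2])
im,d=get_image("scene"); save("s1",cv2.resize(im[150:400,180:460],None,fx=2,fy=2))
E
```

```text
time: 2.4
eef_pos: [0.4412, -0.1427, 0.1193]
eef_rot: [[0.104, -0.995, -0.0], [-0.995, -0.104, -0.0], [0.0, 0.0, -1.0]]
wrist_force: [-0.9, -0.5, -0.1]
grip_width: 0.0856
t 2.4 p [ 0.4412 -0.1427  0.1193] x [ 0.104 -0.995  0.   ] z [-0. -0. -1.] F [-0.9 -0.5 -0.1] w 0.0856 q [-0.31  0.2  -0.36  1.01 -0.    2.73]
yaw 95.9 turn/10deg [ 1.0000e-03  4.0000e-03 -1.7995e+01] shift after turn [-0.0001 -0.      0.0833]
yaw 275.9 turn/10deg [ 0.003 -0.     0.005] shift after turn [0.0001 0.     0.0833]
[(array([[ 0.4377, -0.143 ,  0.056 ]]), 0.58)]
[]
```

View pics/s1.png

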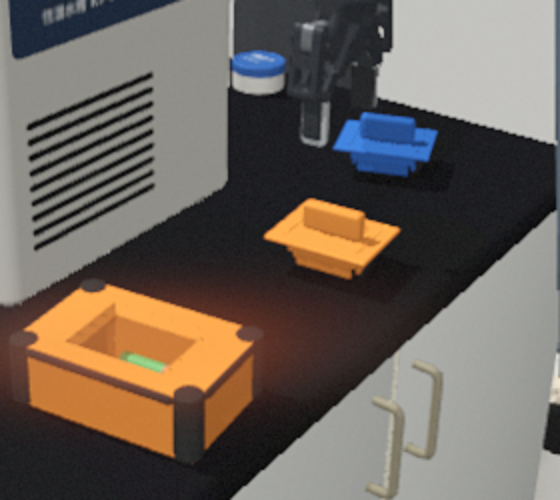

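The fingers stand over the orange cover (rib at about (333,217) in the crop) and nothing else is near them. Carrying the cover to the logger in this grasp would take joint 6 to about 3.25, past its range. I'll turn the tool half round to use the equivalent grasp.

```bash
python3 -m handwheel '[[[0,0,0,0,0,0,-1],[0,0,0,0,0,0,-1],[0,0,0,0,0,0,-1],[0,0,0,0,0,0,-1],[0,0,0,0,0,0,-1],[0,0,0,0,0,0,-1],[0,0,0,0,0,0,-1],[0,0,0,0,0,0,-1],[0,0,0,0,0,0,-1],[0,0,0,0,0,0,-1],[0,0,0,0,0,0,-1],[0,0,0,0,0,0,-1],[0,0,0,0,0,0,-1],[0,0,0,0,0,0,-1],[0,0,0,0,0,0,-1],[0,0,0,0,0,0,-1],[0,0,0,0,0,0,-1],[0,0,0,0,0,0,-1],[0,0,0,0,0,0,0]]]'; python3 - <<'E'
from h import *
go([.4412,-.1428,.036],95.9)
E
```

```text
time: 5.03
eef_pos: [0.4412, -0.1433, 0.1195]
eef_rot: [[-0.1, 0.995, 0.0], [0.995, 0.1, -0.0], [-0.0, 0.0, -1.0]]
wrist_force: [0.2, 0.3, 1.1]
grip_width: 0.0853
t 5.025 p [ 0.4412 -0.1433  0.1195] x [-0.1    0.995 -0.   ] z [ 0. -0. -1.] F [0.2 0.3 1.1] w 0.0853 q [-0.31  0.2  -0.36  1.01  0.   -0.41]
yaw 95.9 turn/10deg [ 0.001  0.    -0.014] shift after turn [0.0005 0.     0.0835]
yaw 275.9 turn/10deg [ 1.0000e-03 -2.0000e-03  1.7986e+01] shift after turn [-0.0005 -0.      0.0835]
```

```bash
python3 -m handwheel '[[[0,0,0,0.03,0,0,0],[0,0,0,0.03,0,0,0],[0,0,0,0.0235,0,0,0],[0,0,0,0,0,0,0],[255,0,0,0,0,0,0],[255,0,0,0,0,0,0],[255,0,0,0,0,0,0],[255,0,0,0,0,0,0],[255,0,0,0,0,0,0],[255,0,0,0,0,0,0],[255,0,0,0,0,0,0],[255,0,0,0,0,0,0]]]'
```

```text
time: 6.52
eef_pos: [0.4417, -0.1427, 0.0362]
eef_rot: [[-0.103, 0.995, 0.001], [0.995, 0.103, 0.0], [-0.0, 0.001, -1.0]]
wrist_force: [-0.5, 1.0, 6.0]
grip_width: 0.0128
```

```bash
python3 -m handwheel '[[[255,0,0,-0.02,0,0,0],[255,0,0,-0.04,0,0,0],[255,0,0,-0.04,0,0,0],[255,0,0,0,0,0,0],[255,0,0,0,0,0,0]]]'; python3 - <<'E'
from h import *
im,d=get_image("scene"); save("s2",cv2.resize(im[150:400,180:460],None,fx=2,fy=2))
go([.448,.1087,.136],97.44)
s=get_state(); print(s["wrist_force"])
E
```

```text
time: 7.15
eef_pos: [0.441, -0.1426, 0.1352]
eef_rot: [[-0.103, 0.995, -0.001], [0.995, 0.103, 0.0], [0.0, -0.001, -1.0]]
wrist_force: [0.3, 0.8, -0.4]
grip_width: 0.0132
t 7.2 p [ 0.4407 -0.1425  0.1348] x [-0.103  0.995  0.001] z [-0.002  0.001 -1.   ] F [-0.8 -0.2 -0.8] w 0.0129 q [-0.31  0.19 -0.33  1.05  0.   -0.42]
yaw 97.44 turn/10deg [-0.009 -0.004 -0.155] shift after turn [ 0.2481  0.0398 -0.0012]
yaw 277.44 turn/10deg [-7.0000e-03  1.4000e-02  1.7845e+01] shift after turn [-0.2481 -0.0398 -0.0012]
[-0.84001215 -0.19235879 -0.82214069]
```

View pics/s2.png

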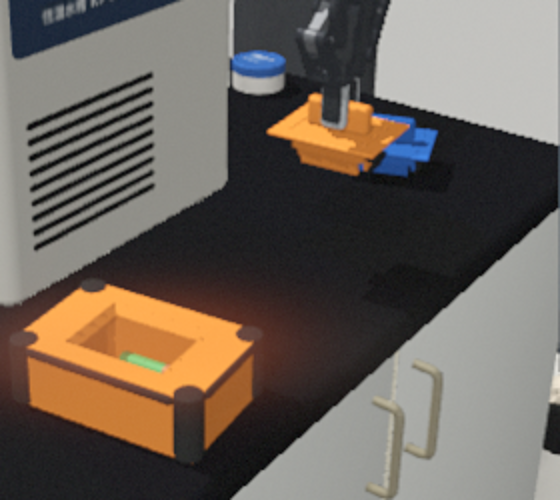

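The cover is held level by its rib (at about (340,113) in the crop) and the blue cover hasn't moved. Carrying it across.

```bash
python3 -m handwheel '[[[255,0,0,0,0,0,-0.15],[255,0.031,0.005,0,0,0,0],[255,0.031,0.005,0,0,0,0],[255,0.031,0.005,0,0,0,0],[255,0.031,0.005,0,0,0,0],[255,0.031,0.005,0,0,0,0],[255,0.031,0.005,0,0,0,0],[255,0.031,0.005,0,0,0,0],[255,0.031,0.005,0,0,0,0],[255,0,0,0,0,0,0],[255,0,0,0,0,0,0]]]'; python3 - <<'E'
from h import *
go([.448,.1087,.058],97.44)
im,d=get_image("scene"); save("s3",cv2.resize(im[150:400,140:420],None,fx=2,fy=2))
it,dt=get_image("top"); P=cloud("top",dt)
# plate measured at expected height .128..0.136 and orange colour, seen from above where not covered
hsv=cv2.cvtColor(it,cv2.COLOR_RGB2HSV); o=(hsv[...,0]<25)&(hsv[...,1]>120)
m=o&(P[...,2]>.12)&(P[...,2]<.142)&(abs(P[...,0]-.45)<.09)&(abs(P[...,1]-.11)<.08)
q=P[m]; r=cv2.minAreaRect(q[:,:2].astype(np.float32)*1000); print(m.sum(),r,np.median(q[:,2]))
save("t3",cv2.resize(it[170:310,140:300],None,fx=3,fy=3))
E
```

```text
time: 8.57
eef_pos: [0.4487, 0.1081, 0.1352]
eef_rot: [[-0.13, 0.992, -0.001], [0.992, 0.13, -0.0], [-0.0, -0.001, -1.0]]
wrist_force: [0.2, -0.2, -1.1]
grip_width: 0.0128
t 8.575 p [0.4487 0.1081 0.1352] x [-0.13   0.992 -0.   ] z [-0.001 -0.    -1.   ] F [ 0.2 -0.2 -1.1] w 0.0128 q [ 0.24  0.19 -0.34  1.05 -0.    0.11]
yaw 97.44 turn/10deg [-0.008  0.002  0.001] shift after turn [ 0.0007 -0.0006  0.0772]
yaw 277.44 turn/10deg [-3.0000e-03 -1.2000e-02 -1.7999e+01] shift after turn [-0.0007  0.0006  0.0772]
807 ((448.5703125, 106.66361999511719), (96.23075103759766, 76.64634704589844), 7.158382415771484) 0.13188837495736494
```

View pics/s3.png

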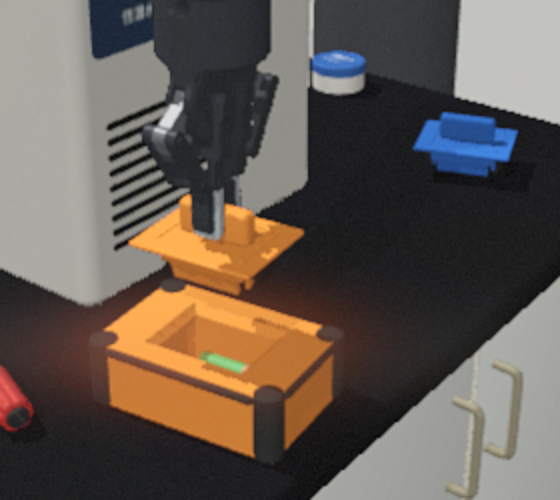

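The cover hangs level and lined up over the opening (plate at about (215,240) in the crop, opening at (225,345)). The camera puts it 2 mm short in y and within 0.3° in heading. I'll correct that and lower it to the tabs.

```bash
python3 -m handwheel '[[[255,0.002,0,0.02,0,0,0],[255,0,0,0.02,0,0,0],[255,0,0,0.01,0,0,0],[255,0,0,0.005,0,0,0],[255,0,0,0,0,0,0]]]'; python3 -m handwheel '[[[255,0,0,0.004,0,0,0],[255,0,0,0.004,0,0,0],[255,0,0,0.002,0,0,0]]]';  python3 -m handwheel '[[[255,0,0,0.002,0,0,0],[255,0,0,0.002,0,0,0]]]'
```

```text
time: 9.3
eef_pos: [0.449, 0.1102, 0.0809]
eef_rot: [[-0.128, 0.992, -0.0], [0.992, 0.128, 0.0], [0.0, -0.0, -1.0]]
wrist_force: [0.5, 0.3, -0.5]
grip_width: 0.0125
time: 9.68
eef_pos: [0.4491, 0.1105, 0.0709]
eef_rot: [[-0.129, 0.992, 0.0], [0.992, 0.129, 0.0], [0.0, 0.0, -1.0]]
wrist_force: [-0.9, -0.7, 3.1]
grip_width: 0.0126
time: 9.93
eef_pos: [0.4494, 0.1105, 0.0672]
eef_rot: [[-0.129, 0.992, 0.001], [0.992, 0.129, 0.0], [0.0, 0.001, -1.0]]
wrist_force: [-0.2, -0.5, 4.9]
grip_width: 0.0126
```

```bash
python3 -m handwheel '[[[255,0,0,0.002,0,0,0],[255,0,0,0.002,0,0,0]]]'; python3 -m handwheel '[[[255,0,0,0.002,0,0,0],[255,0,0,0.002,0,0,0],[255,0,0,0,0,0,0]]]';  python3 -m handwheel '[[[255,0,0,0.001,0,0,0],[255,0,0,0.001,0,0,0],[255,0,0,0,0,0,0]]]'
```

```text
time: 10.18
eef_pos: [0.4488, 0.1104, 0.0626]
eef_rot: [[-0.129, 0.992, -0.0], [0.992, 0.129, -0.0], [0.0, -0.0, -1.0]]
wrist_force: [-0.8, -0.3, 0.3]
grip_width: 0.0126
time: 10.55
eef_pos: [0.4488, 0.1104, 0.0586]
eef_rot: [[-0.129, 0.992, -0.0], [0.992, 0.129, 0.0], [0.0, -0.0, -1.0]]
wrist_force: [0.8, -0.2, -0.6]
grip_width: 0.0123
time: 10.92
eef_pos: [0.4488, 0.1103, 0.0583]
eef_rot: [[-0.129, 0.992, 0.001], [0.992, 0.129, 0.0], [0.0, 0.001, -1.0]]
wrist_force: [-7.9, -2.6, 22.2]
grip_width: 0.0125
```

There was a small force on the way in, it dropped away, and then a hard stop came at 22 N. That fits a snap followed by the plate seating. Letting go, backing off and checking.

```bash
python3 -m handwheel '[[[255,0,0,-0.001,0,0,0],[0,0,0,0,0,0,0],[0,0,0,0,0,0,0],[0,0,0,0,0,0,0],[0,0,0,0,0,0,0],[0,0,0,0,0,0,0],[0,0,0,-0.02,0,0,0],[0,0,0,-0.05,0,0,0],[0,0,0,-0.05,0,0,0],[0,0,-0.06,-0.03,0,0,0],[0,0,-0.06,0,0,0,0],[0,0,-0.06,0,0,0,0],[0,0,0,0,0,0,0]]]'; cat > chk.py <<'E'
from h import *
import sys
im,d=get_image("scene"); save(sys.argv[1],cv2.resize(im[250:410,150:350],None,fx=3.5,fy=3.5,interpolation=cv2.INTER_CUBIC))
it,dt=get_image("top"); P=cloud("top",dt); Z=np.load("/tmp/top0.npz"); P0=cloud("top",Z["d"])
c,n=np.cos(np.radians(7.44)),np.sin(np.radians(7.44))
def loc(P): q=P-[.448,.1087,0]; return np.stack([q[...,0]*c+q[...,1]*n,-q[...,0]*n+q[...,1]*c,q[...,2]],-1)
L,L0=loc(P),loc(P0); ok=dt>0
pl=ok&(abs(L[...,0])<.044)&(abs(L[...,1])<.034)&~((abs(L[...,0])<.036)&(abs(L[...,1])<.022))
A=np.c_[L[pl][:,:2],np.ones(pl.sum())]; k=np.linalg.lstsq(A,L[pl][:,2],rcond=None)[0]
print("plate: z",k[2].round(4),"tilt deg x,y",np.degrees(k[:2]).round(2),pl.sum())
for s in(-1,1): e=ok&(s*L[...,0]>.039)&(s*L[...,0]<.045)&(abs(L[...,1])<.033); print("x end",s,L[e][:,2].mean().round(4),end=" ")
fr=ok&(abs(L[...,0])>.052)&(abs(L[...,0])<.070)&(abs(L[...,1])<.035); print("housing top z",L[fr][:,2].mean().round(4),"before",L0[fr][:,2].mean().round(4))
rb=ok&(L[...,2]>.068)&(L[...,2]<.09)&(abs(L[...,0])<.06)&(abs(L[...,1])<.04); q=L[rb]; print("rib top",np.median(q[:,2]).round(4),cv2.minAreaRect(q[:,:2].astype(np.float32)*1000))
b=(P[...,2]>.048)&(P[...,2]<.07)&(abs(P[...,0]-.507)<.07)&(abs(P[...,1]+.351)<.07); print("blue",b.sum(),P[b].mean(0).round(4) if b.any() else "")
go([.448,.1087,.2],97.44)
E
python3 chk.py s4
```

```text
time: 12.55
eef_pos: [0.2709, 0.087, 0.2059]
eef_rot: [[-0.129, 0.992, 0.0], [0.992, 0.129, 0.0], [0.0, 0.0, -1.0]]
wrist_force: [-0.2, -0.8, 1.2]
grip_width: 0.0852
plate: z 0.0547 tilt deg x,y [ 0.07 -0.12] 656
x end -1 0.0547 x end 1 0.0546 housing top z 0.0507 before 0.0506
rib top 0.0777 ((1.141500473022461, 0.3299527168273926), (55.766685485839844, 14.42155933380127), 0.5211948156356812)
blue 183 [ 0.5072 -0.3505  0.0555]
t 12.65 p [0.2746 0.0879 0.2062] x [-0.129  0.992  0.   ] z [ 0.002  0.001 -1.   ] F [-0.1 -1.   1.1] w 0.0856 q [ 0.31 -0.17 -0.5   1.23  0.    0.18]
yaw 97.44 turn/10deg [ 0.012 -0.003 -0.002] shift after turn [-0.0018  0.1746  0.0062]
yaw 277.44 turn/10deg [-4.0000e-03 -1.9000e-02  1.7998e+01] shift after turn [ 0.0018 -0.1746  0.0062]
```

View pics/s4.png

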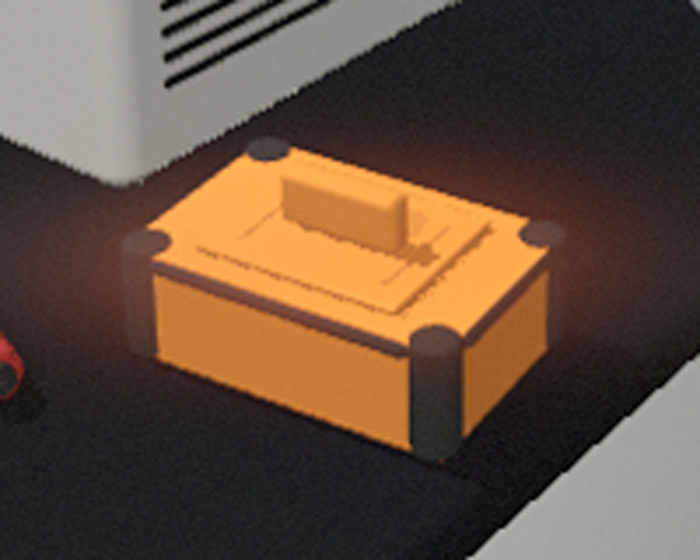

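The plate lies flat in the logger (rib at about (345,212) in the crop). Its top is 4.0 mm above the housing at both ends, which is just the plate's thickness. The rib top is at 77.7 mm against 78 mm when home, the tilt is about 0.1°, and the arm is clear.

```bash
python3 -c "
from cell import *
print(sign_off())"
```

```text
the job is handed in; nothing more can be done
None
```

The orange cover is on the logger and, by my checks, snapped home. I gripped it by the rib, carried it past in front of the chiller at x of about 0.44–0.45 m and pressed it in. Then I let go, moved clear and handed the job in at about 12.7 s. `sign_off()` gives no verdict, so the result rests on these last checks:

- **Seating:** the plate top is 4.0 mm above the housing at both ends, which is the plate's own thickness. The tilt is about 0.1°, and the rib top is at 77.7 mm against 78 mm when home.
- **Position:** the cover is about 1 mm and 0.5° off the logger's centre and direction.
- **Pressing force:** I read 3–5 N on the way in, then a drop to about zero, then a hard stop at 22 N. That fits the tabs snapping in. I could not see the tabs under the ledges, and I did not pull on the cover to test them. The 22 N was only the final stop, slightly above the quoted 5–20 N snap range.
- **Blue cover:** its rib was found where it had been at the start, to within about 1 mm.
- **Disagreements:** the networks' marks were up to about 1 cm off the depth-image fits, so I used the fits. With the cover held over the logger, the camera put it about 1.4 mm off the tool position in y, and I shifted 2 mm before lowering. The first grasp direction would have taken joint 6 out of range, so I turned the gripper half round before gripping.

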